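# Lock the food-sample canisters and fit the temperature logger

### The job

Close the food samples: put every lid that lies on the worktop onto a canister of its own in the rack, its ears in the gaps of the collar, push it down against the spring and turn it clockwise by a quarter turn so that it locks (canisters left over stay open). When all the lids are locked, slide the white temperature logger along the rail of the rack, from the rail's open end to the end stop, until the catch springs up behind it. Leave everything else on the table where it stands.

Things in the scene. Friction and masses are not known exactly. Their poses are not given: they have to be found in the camera images.
- lid1: dark steel lid, lies handle up: disc 54 mm across, 8 mm thick; two opposite ears along its x axis at the disc's bottom (74 mm over the ears, 14 wide, 4 thick); on top an upright light metal bar handle along x, 44 long, 12 wide, from 8 to 48 mm above the underside. Same after a half turn. 0.1 to 0.2 kg. Origin: centre of the underside, z up. May be absent (None)
- lid2: another lid exactly like lid1; may be absent (None). Entering a canister, a lid first rests on the sprung plate with its underside about 58 mm above the canister's origin; locked, the underside is 56.5 mm above it and the lid's x axis lies along the canister's y axis
- lid3: another lid exactly like lid1; may be absent (None)
- lid4: another lid exactly like lid1; may be absent (None)
- can1: steel canister fixed in the rack, 80 mm across; origin: centre of its underside, z up. Solid rim 50 mm above the origin, in an eight-sided collar 78 mm across inside, top at 64.5 mm. Dark claws 28 mm wide roof the collar at +y and -y, from 29.5 mm off the axis outwards (60.5 to 64.5 mm high); the gaps for the lid's ears are at +x and -x. White sprung plate inside, top at 59.5 mm when free
- can2: another canister like can1. How they lock: a lid with its x axis along the canister's x rests on the sprung plate; a 4 mm lip under each claw's entrance (down to 56.5 mm) bars the ears from turning until the lid's underside is pushed to 52 mm or lower (the rim stops it at 50). The spring then pushes back with about 10 N
- can3: another canister like can1. Turning: held down, the lid turns clockwise seen from above until the ears meet a stop just past 90 degrees (4 degrees of play); let go, the spring lifts it about 5 mm, so the ears sit under the claws behind the lips. It cannot be turned anticlockwise from the gaps, nor back while it is up
- can4: another canister like can1; each stands turned by its own angle in the rack
- logger: white block, 70 mm long (x), 40 wide (y), 50 high, small grey display on top. A T-shaped channel runs through its bottom along x, open at both ends: 16 mm wide through the 5 mm thick lower lips, above them 28 wide and 8.5 high; solid above 14 mm. Either end may go first. 0.2 kg. Origin: centre of the underside, z up
- rack: fixed aluminium plate 230 x 230 mm, 10 thick, with four canisters in a square 106 mm apart; origin: centre of its underside. Along its -y side a steel shelf, 62 mm wide, 205 long, top 30 mm above the table, with a T-rail along the rack's x: stem 12 wide, 8 high, head 24 wide, 5 thick (first 10 mm only 16 wide). Open end towards -x, grey end stop at +x
- rail_home (a point): on the shelf's top: where the centre of the logger's underside is when it is home, logger x along the rack's x (either way round), about 2 mm of play each way. The rail's open end is 25 mm to -x of it (rack frame), the end stop's face 37 mm to +x
- rail_start (a point): on the shelf's top, in line with the rail, 96.5 mm to -x of rail_home (rack frame). A logger set down here, centred and with its x along the rack's x, stands on the shelf clear of catch and rail, ready to be slid towards +x
- catch (a joint): sprung grey catch, 34 mm wide, in the shelf's top just before the rail: a ramp rising 4 mm towards +x, its upright back face 37 mm to -x of rail_home. 0 m when up; grows to about 0.004 while the logger slides over it (it pushes up with 2 to 4 N; sliding over it takes some 5 N); back to 0 behind the logger once that is home
- bowl: black plastic bowl, 110 mm across, 60 mm high; bystander, to be left where it stands.
- beaker: open steel beaker, 64 mm across, 80 mm high; bystander, to be left where it stands.
- sauce: amber sauce jar with red cap, 60 mm across, 85 mm high; bystander, to be left where it stands.
- spice: small glass jar, 50 mm across, 80 mm high; bystander, to be left where it stands.
- spoon: steel serving spoon lying flat; bystander, to be left where it stands.
- dish: white saucer, 100 mm across, 20 mm high; bystander, to be left where it stands.
- soy: sauce bottle with black cap, 60 mm across, 190 mm high; bystander, to be left where it stands.
Not all that is in view belongs to the job. Leave any blue look-alike of the lid2 alone.

How it is judged:
By the outcome, as a careful person would: the job done as asked, in the order asked, and still so for the second after the job is handed in, with the robot touching nothing.
Of lid1, lid2, lid3, lid4 only 3 to 4 are there at a start; the rules pass over those that are not, and their reading is None.
At some moment in a run one of lid1, lid2, lid3, lid4, logger may be knocked a few centimetres aside while the robot is not near it.
It also fails if it takes over 208 s, if anything falls off the work surface, if the arm or the gripper's body presses on something with over 40 N, if the wrist force passes 120 N, or if a joint passes its speed limit or range.

### The arm

A 6-joint arm with a two-finger parallel gripper is mounted at the origin on the work surface. World frame = base frame: x ahead of the robot, y to its left, z up, the work surface at z = 0. Lengths are in m, angles in rad, forces in N, time in s.
With the tool pointing down it reaches from about 0.275 to 0.875 m from the base axis. Payload 12.5 kg.
Tool frame: the origin (TCP) lies on the centre line of the jaws, within the pads' length; the fingertips stand r.finger_overhang ahead of it and the grasp point (between the pads) lies 3 mm ahead of it (r.finger_overhang is the distance from the TCP to the fingertips, in m); z points along the fingers, y is the line along which they close (so a half turn about z gives the same grasp; the last joint's range is limited). The gripper opens to 85 mm and grips with 20 to 120 N. Pads are 22 mm wide; open, the fingers measure 114 mm over their backs; the gripper's body (76 mm by 85 mm) begins 54 mm behind the grasp point. The pads swing forward as they close: fully open they stand 13 mm farther back than shut.
Start: joints at [-1.254, 0.351, 1.652, -0, 1.139, -0.085], TCP at [0.215, -0.506, 0.253] pointing down, gripper open.
Joint ranges: [-2.75, 2.75], [-0.79, 2.1], [0.01, 2.65], [-1.57, 4.71], [0.07, 3.14], [-2.87, 2.87]. Speed limits (rad/s): [2.22, 2.22, 2.79, 3.14, 3.14, 3.14].

### API

Orientations are given as a unit quaternion [x, y, z, w].
In Python, from cell import r, optics gives the robot as it stands. The module is installed in compiled form; this text tells all that it offers. Calls block until the motion is done:
- r.move_to(position, orientation): joint-space move of the TCP to a pose.
- r.move_linear(position, rot=None, vel=0.15): straight line of the TCP; rot=None keeps the orientation; vel is the mean speed in m/s.
- r.set_joints(angles): joint-space move.
- r.set_gripper(opening, squeeze=None): opening from 0.0 (shut) to 1.0 (fully open); squeeze is the grip in N (None keeps the last); returns when the fingers have stopped.
- r.sleep(seconds).
- r.inverse_kinematics(position, orientation): joint angles nearest the present ones, or None.
- optics.get_image(name): name is "scene" or "side" or "wrist"; returns a dict with "pixels" (420x560x3 uint8, red, green, blue), "depth" (420x560 float32, m along the optical axis (not along the pixel's ray), 0 where there is no reading), "fx", "fy", "cx", "cy" (pixels), "D" ([k1, k2, p1, p2, k3] as OpenCV has them; the pictures are not rectified), "camera_from_world" (4x4, takes a point from world to camera coordinates); the wrist camera has in their place "mount" (4x4, takes a point from camera to tool coordinates, whose origin is the TCP and whose axes are the flange's). Camera axes: x right, y down, z forward; pixel columns grow to the right and rows downward; lengths in m; the calibration is good to about 2 mm. A picture is of the moment at which its call begins: read the wrist's pose just before it.
A pose or a line that the arm cannot do raises r.PlanningError and nothing moves.
- r.hand_in(): hands the job in; it is judged then, once.
Readings, each from a call of its own:
- r.current_t(): time.
- r.current_q(): joint angles.
- r.current_qvel(): joint speeds.
- r.current_effort(): joint torques, N m.
- r.current_tool_pos(): TCP position.
- r.current_ee_rot(): TCP orientation.
- r.current_contact_force(): force on the tool from outside, world axes, zero at the start.
- r.current_torque(): the same for the moment, N m.
- r.current_opening(): opening from 0.0 (shut) to 1.0 (fully open).
- r.current_finger_force(): force on a finger pad.
Only numpy, scipy, OpenCV 4.12 (cv2) and the standard library are available. Lean on these libraries where they do the work, as an engineer would, in place of code of your own. Each camera call takes 0.05 s, during which the arm holds its last target. There are 200 camera calls.

## Working session

There is one attempt and no reset: what is moved stays moved. The work goes in short steps, each a Python script; the robot and the scene stay as the last script left them, time stands still between calls to the robot, and variables do not carry over. Pictures are saved under pics/ and viewed, at most 14 in all, crops included, and the job is handed in when it is done.

```bash
ls; mkdir -p pics
python3 - <<'E'
from cell import r,optics
import cv2,numpy as np
for n in ["scene","side","wrist"]:
    im=optics.get_image(n)
    cv2.imwrite(f"pics/{n}0.png",im["pixels"][:,:,::-1])
    print(n,im["fx"],im["cx"],im["cy"],im["D"])
    if n!="wrist":
        T=np.linalg.inv(im["camera_from_world"]);print(T.round(3))
    else: print(im["mount"])
print(r.current_t(),r.finger_overhang,r.current_tool_pos(),r.current_ee_rot(),r.current_opening())
E
```

```text
pics
scene 382.28142865345666 287.2542789001587 207.13905954201326 [-0.06718507  0.          0.          0.          0.        ]
[[ 0.541  0.53  -0.653  1.238]
 [ 0.841 -0.346  0.416 -0.472]
 [-0.005 -0.774 -0.633  0.746]
 [ 0.     0.     0.     1.   ]]
side 505.22729036226184 280.34229970283377 218.019902650146 [-0.18548807  0.          0.          0.          0.        ]
[[-0.996 -0.079  0.048  0.473]
 [-0.091  0.779 -0.62   0.862]
 [ 0.012 -0.622 -0.783  1.12 ]
 [ 0.     0.     0.     1.   ]]
wrist 364.43650563314793 273.4824204195619 209.34426781293598 [-0.04969192  0.          0.          0.          0.        ]
[[ 7.84605300e-04 -9.51828616e-01 -3.06629533e-01  7.87095775e-02]
 [ 9.99998717e-01  1.17500588e-03 -1.08860985e-03  2.27213458e-04]
 [ 1.39646152e-03 -3.06628285e-01  9.51828317e-01 -1.20655691e-01]
 [ 0.00000000e+00  0.00000000e+00  0.00000000e+00  1.00000000e+00]]
0.15 0.022 [ 0.21502486 -0.50597276  0.25290593] [ 9.79894350e-01  1.99516585e-01 -5.06149703e-05 -4.39071035e-04] 1.000603138086577
```

View pics/scene0.png

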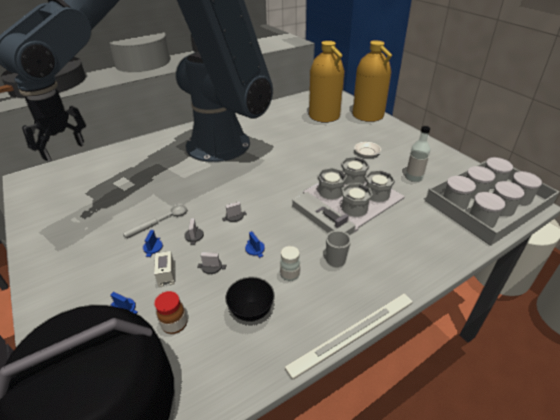

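View pics/side0.png

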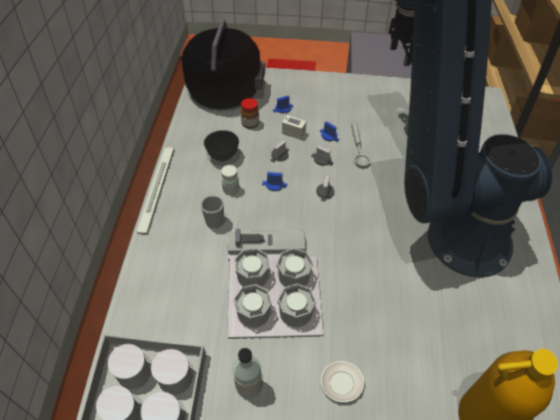

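Lids (grey): scene (193,231), (233,212), (210,262), which are side (280,151)/(323,155)/(325,188). Look-alikes to avoid are the three blue ones at scene (152,242), (255,243) and (122,302). The logger is at scene (164,267), side (293,126). The rack is at scene (350,190), with its shelf on the bowl side.

```bash
cat > h.py <<'E'
from cell import r,optics
import cv2,numpy as np
from scipy.spatial.transform import Rotation as R
def shot(name,save=None):
    p,q=r.current_tool_pos(),r.current_ee_rot()
    im=optics.get_image(name)
    if name=="wrist":
        T=np.eye(4);T[:3,:3]=R.from_quat(q).as_matrix();T[:3,3]=p
        im["W"]=T@im["mount"]
    else: im["W"]=np.linalg.inv(im["camera_from_world"])
    if save: cv2.imwrite(f"pics/{save}.png",im["pixels"][:,:,::-1])
    return im
def K(im): return np.array([[im["fx"],0,im["cx"]],[0,im["fy"],im["cy"]],[0,0,1.]])
def ray(im,uv):
    n=cv2.undistortPoints(np.float64(uv).reshape(-1,1,2),K(im),np.array(im["D"]))[:,0]
    d=np.c_[n,np.ones(len(n))]@im["W"][:3,:3].T
    return im["W"][:3,3],d/np.linalg.norm(d,axis=1)[:,None]
def plane(im,uv,z):
    o,d=ray(im,uv); return o+d*((z-o[2])/d[:,2])[:,None]
def tri(views):
    A=np.zeros((3,3));b=np.zeros(3);L=[]
    for im,uv in views:
        o,d=ray(im,uv);d=d[0];P=np.eye(3)-np.outer(d,d);A+=P;b+=P@o;L.append((P,o))
    x=np.linalg.solve(A,b); return x,max(np.linalg.norm(P@(x-o)) for P,o in L)
def proj(im,X):
    C=np.linalg.inv(im["W"])
    return cv2.projectPoints(np.float64(X).reshape(-1,1,3),cv2.Rodrigues(C[:3,:3])[0],C[:3,3],K(im),np.array(im["D"]))[0][:,0]
def down(yaw): # tool x at angle yaw in world, z down
    return (R.from_euler('z',yaw)*R.from_euler('x',np.pi)).as_quat()
E
python3 - <<'E'
from h import *
s=shot("scene");d=shot("side")
for n,a,b in [("L1",(193,231),(280,151)),("L2",(233,212),(323,155)),("L3?",(210,262),(325,188)),("L1b",(193,231),(325,188)),("L1c",(193,231),(323,155)),("L2c",(233,212),(325,188)),("L3c",(210,262),(280,151)),("log",(164,262),(294,121)),("rk1",(331,178),(294,264)),("bowl",(250,300),(222,145)),("soy",(425,130),(244,355)),("can",(356,196),(252,264)),("canx",(380,180),(252,303)),("cany",(355,165),(297,304))]:
    x,e=tri([(s,a),(d,b)]);print(n,x.round(3),round(e,4))
E
```

```text
L1 [ 0.538 -0.27   0.07 ] 0.0411
L2 [ 0.454 -0.177  0.082] 0.0282
L3? [ 0.423 -0.249 -0.121] 0.0126
L1b [ 0.394 -0.239 -0.054] 0.0354
L1c [ 0.431 -0.273  0.018] 0.0001
L2c [ 0.419 -0.14   0.016] 0.0024
L3c [ 0.566 -0.28   0.016] 0.0013
log [ 0.532 -0.386  0.05 ] 0.001
rk1 [0.49  0.167 0.064] 0.0012
bowl [ 0.745 -0.259  0.044] 0.0
soy [0.57  0.469 0.18 ] 0.001
can [0.596 0.176 0.06 ] 0.0007
canx [0.581 0.288 0.064] 0.0007
cany [0.474 0.279 0.064] 0.0015
```

Run:
```python
from h import *
import pickle
V={}
for n,p in [("lidA",(.50,-.31,.30)),("lidB",(.56,-.19,.30)),("rackA",(.58,.17,.30)),("rackB",(.56,.27,.30))]:
    r.move_to(p,down(0)); V[n]=shot("wrist",n)
pickle.dump(V,open("v.pkl","wb"));print(r.current_t())
a=np.vstack([np.hstack([V[n]["pixels"] for n in k]) for k in (["lidA","lidB"],)])
```

```text
4.2083
```

View pics/lidA.png

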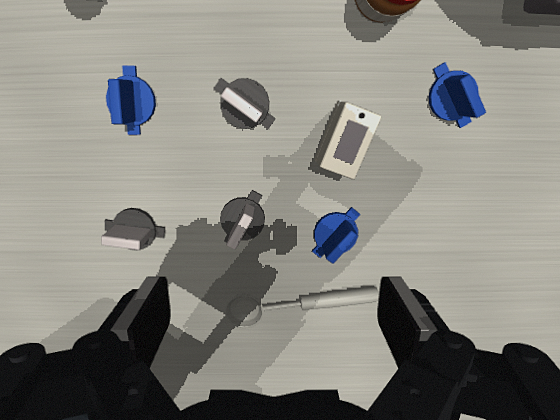

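View pics/rackA.png

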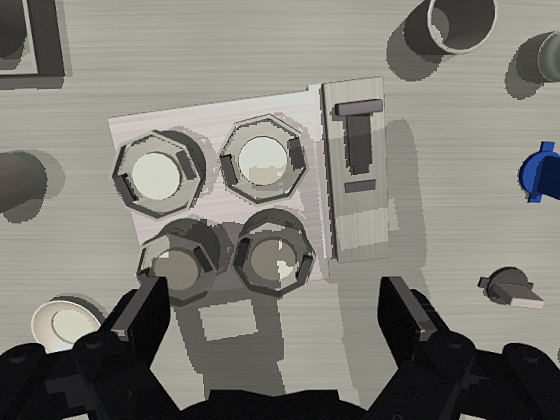

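View pics/lidB.png

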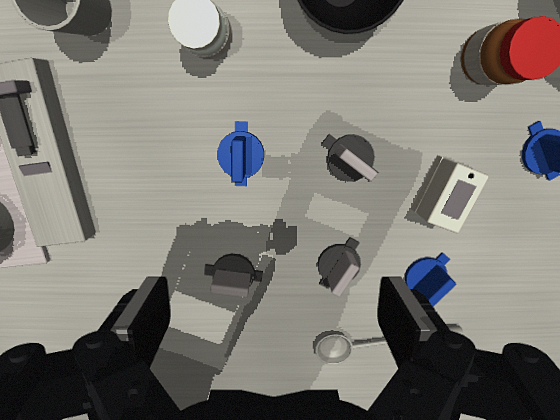

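lidA/B show three grey lids (lidA (243,102), (241,220), (130,230)), three blue decoys, logger (345,140); rackA shows the four canisters with dark claw pairs, rail on the right with end stop at top (358,105) and catch at (360,186).

```bash
cat >> h.py <<'E'
def hmap(im):
    h,w=im["depth"].shape;uv=np.mgrid[0:h,0:w][::-1].reshape(2,-1).T.astype(float)
    n=cv2.undistortPoints(uv.reshape(-1,1,2),K(im),np.array(im["D"]))[:,0]
    X=(np.c_[n,np.ones(len(n))]*im["depth"].reshape(-1,1))@im["W"][:3,:3].T+im["W"][:3,3]
    X[im["depth"].ravel()==0]=np.nan
    return X.reshape(h,w,3)
def blobs(mask,amin=60,amax=1e9):
    n,l,s,c=cv2.connectedComponentsWithStats(mask.astype(np.uint8))
    return [(l==i,c[i]) for i in range(1,n) if amin<s[i,4]<amax]
def rect(im,m,z):
    """min-area rectangle of a mask cast on plane z: centre, (long,short), angle of long side"""
    c=max(cv2.findContours(m.astype(np.uint8),0,1)[0],key=len)[:,0].astype(float)
    P=plane(im,c,z)[:,:2]
    (cx,cy),(a,b),t=cv2.minAreaRect((P*1000).astype(np.float32))
    if a<b:a,b,t=b,a,t+90
    return np.array([cx,cy])/1000,(a,b),np.radians(t)
E
python3 - <<'E'
from h import *
import pickle
V=pickle.load(open("v.pkl","rb"))
for k in ("lidA","lidB"):
    im=V[k];X=hmap(im);hsv=cv2.cvtColor(im["pixels"],cv2.COLOR_RGB2HSV)
    z=X[...,2]
    print(k,"table z",np.nanpercentile(z[20:250],[5,25,50]).round(4))
    m=(z>.043)&(z<.056)&(hsv[...,1]<110); m[265:]=0
    for b,c in blobs(m,80,3000):
        q=rect(im,b,.048);print(c.round(1),b.sum(),q[0].round(4),np.round(q[1],1),np.degrees(q[2]).round(1),np.nanmedian(z[b]).round(4),"sat",np.median(hsv[...,1][b]),"val",np.median(hsv[...,2][b]))
for k in ("rackA","rackB"):
    im=V[k];X=hmap(im);z=X[...,2];hsv=cv2.cvtColor(im["pixels"],cv2.COLOR_RGB2HSV)
    print(k)
    m=(z>.05)&(z<.10);m[300:]=0
    g=cv2.cvtColor(im["pixels"],cv2.COLOR_RGB2GRAY)
    for b,c in blobs(m,200): print(c.round(1),b.sum(),np.nanpercentile(z[b],[20,50,80,97]).round(4))
E
```

```text
lidA table z [-0.0013 -0.0004  0.0002]
[530.2   8.7] 86 [ 0.6564 -0.5568] [26.5  8.7] 65.2 0.053 sat 17.0 val 40.0
[241.3 104.3] 547 [ 0.5669 -0.2786] [43.5 12.1] 53.9 0.0479 sat 13.0 val 220.0
[349.4 140.7] 2717 [ 0.5304 -0.3873] [69.4 41.3] 160.0 0.0501 sat 29.0 val 204.0
[239.4 230.5] 419 [ 0.4333 -0.2728] [44.6 12.3] 151.2 0.0479 sat 18.0 val 123.0
[121.2 241.8] 421 [ 0.4196 -0.1399] [45.  13.8] 81.2 0.048 sat 18.0 val 202.0
lidB table z [-0.0012 -0.0003  0.0004]
[42.  11.2] 194 [0.7135 0.0279] [27.3 10. ] 24.4 0.0496 sat 19.0 val 79.0
[86.6 18. ] 217 [ 0.7058 -0.0104] [43.8 12.1] 131.4 0.0495 sat 19.0 val 55.0
[376.5  15.2] 195 [ 0.7065 -0.2806] [53.9  9.5] 120.1 0.0499 sat 51.0 val 14.0
[214.2  38.6] 411 [ 0.6897 -0.1298] [49.6 27.8] 135.6 0.0516 sat 20.0 val 106.0
[ 15.  117.8] 1065 [0.6159 0.0751] [76.  29.2] 175.9 0.0439 sat 13.0 val 79.0
[358.2 164.4] 488 [ 0.5673 -0.2779] [44.6 12. ] 53.7 0.0476 sat 18.0 val 175.0
[456.2 197.6] 2417 [ 0.5312 -0.3865] [70.7 43.6] 159.6 0.0499 sat 22.0 val 211.0
rackA
[459.9  26.9] 2088 [0.0584 0.0708 0.0793 0.0807]
[554.2  57. ] 403 [0.0516 0.0543 0.0573 0.061 ]
[360.2 107.4] 555 [0.055  0.0558 0.0566 0.0575]
[262.4 160. ] 6284 [0.0601 0.069  0.0738 0.0754]
[155.5 175.1] 6146 [0.0604 0.0691 0.0739 0.0756]
[  8.8 186.7] 892 [0.0557 0.0642 0.0741 0.0812]
[273.  258.7] 5147 [0.0604 0.0692 0.0738 0.0754]
[178.5 263.6] 4153 [0.0605 0.0691 0.0729 0.0755]
rackB
[51.8 10.8] 1838 [0.0673 0.0779 0.0789 0.0797]
[540.7  17.5] 876 [0.0573 0.0675 0.0781 0.0802]
[104.1  46.2] 212 [0.0503 0.0507 0.0513 0.052 ]
[33.6 48.5] 227 [0.0503 0.0507 0.0513 0.0521]
[463.7  87.4] 600 [0.0547 0.0556 0.0563 0.057 ]
[368.1 138.9] 6606 [0.06   0.0687 0.0736 0.0753]
[257.  154.5] 6349 [0.0601 0.069  0.0738 0.0754]
[ 89.3 159.9] 1564 [0.0617 0.0778 0.0914 0.0989]
[368.9 240.5] 5323 [0.0603 0.069  0.0736 0.0752]
[269.5 251.9] 5206 [0.0604 0.0691 0.0739 0.0754]
```

View pics/rackB.png

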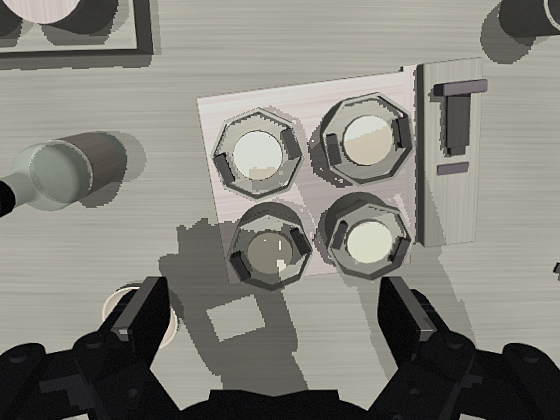

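Run:
```python
from h import *
import pickle
V=pickle.load(open("v.pkl","rb"))
T={}
for k in ("rackA","rackB"):
    im=V[k];X=hmap(im);z=X[...,2];g=cv2.cvtColor(im["pixels"],cv2.COLOR_RGB2GRAY)
    m=(z>.05)&(z<.10);m[305:]=0
    for b,c in blobs(m,3900,7500):
        top=b&(z>.0722)&(z<.078)
        disc=b&(z>.066)&(z<.0715)
        dd=max(blobs(disc,300),key=lambda t:t[0].sum())
        cnt=max(cv2.findContours(dd[0].astype(np.uint8),0,1)[0],key=len)[:,0].astype(float)
        e=cv2.fitEllipse((plane(im,cnt,.0695)[:,:2]*1000).astype(np.float32))
        oc=max(cv2.findContours(top.astype(np.uint8),0,1)[0],key=len)[:,0].astype(float)
        P=plane(im,oc,.0745)[:,:2]*1000; rc=cv2.minEnclosingCircle(P.astype(np.float32))
        med=np.median(g[top]); 
        dk=top&(g<0.62*med)
        cl=sorted(blobs(dk,40),key=lambda t:-t[0].sum())[:3]
        Q=[rect(im,t[0],.0745) for t in cl]
        print(k,c.round(0),"disc",np.round(e[0],1),np.round(e[1],1),"collar",np.round(rc[0],1),round(rc[1],1),"med",med,np.median(z[dd[0]]).round(4))
        for t,q in zip(cl,Q): print("    claw",t[0].sum(),(q[0]*1000).round(1),np.round(q[1],1),np.degrees(q[2]).round(1))
        T.setdefault(k,[]).append((np.array(e[0]),dd[1]))
for a,ca in T["rackA"]:
    for b,cb in T["rackB"]:
        if np.linalg.norm(a-b)<15: print("tri plate",*tri([(V["rackA"],ca),(V["rackB"],cb)]))
```

```text
rackA [262. 160.] disc [595.2 179.6] [46.5 46.9] collar [595.1 179.8] 45.3 med 133.0 0.0696
    claw 282 [603.6 146.3] [28.1  9.7] 14.8
    claw 282 [586.5 213.5] [28.4 11.6] 14.4
rackA [156. 175.] disc [580.5 285.5] [46.6 47.6] collar [580.4 285.9] 45.4 med 126.0 0.0697
    claw 243 [567.5 317.5] [29.7 12.1] 23.8
    claw 240 [592.8 253.1] [27.8  9.6] 21.2
rackA [273. 259.] disc [489.9 169.6] [46.8 47.6] collar [489.  169.7] 45.7 med 79.0 0.0696
    claw 234 [498.7 203.4] [29.1 10.8] 164.2
rackA [179. 265.] disc [478.4 272.7] [44.2 47. ] collar [477.5 274.1] 45.5 med 89.0 0.0697
    claw 210 [491.9 243.5] [28.1  9.5] 25.7
rackB [368. 139.] disc [595.4 180.3] [46.2 46.8] collar [595.1 179.9] 45.2 med 124.0 0.0693
    claw 295 [603.5 147.1] [27.3 10.2] 14.5
    claw 231 [586.6 213.9] [28.2 10.5] 14.5
rackB [257. 155.] disc [580.3 285.8] [46.6 46.9] collar [580.2 285.9] 45.5 med 136.0 0.0696
    claw 312 [592.8 253.2] [28.  11.2] 21.1
    claw 287 [567.7 318.4] [28.2 11.4] 20.7
rackB [369. 241.] disc [489.8 170.4] [46.1 47.9] collar [489.7 169.9] 45.3 med 115.0 0.0695
    claw 195 [499.  203.1] [27.2  9.5] 164.0
    claw 121 [478.5 138.2] [30.2 10.7] 165.8
rackB [269. 252.] disc [477.5 274.3] [46.3 47.9] collar [476.9 274.5] 45.4 med 87.0 0.0696
    claw 254 [492.5 242.7] [28.6 10.7] 25.7
    claw 246 [462.1 305.6] [28.9 11.5] 26.0
tri plate [0.59536875 0.17969035 0.06716771] 0.0001423682856771578
tri plate [0.58059792 0.28588422 0.06810287] 0.00011195187934683957
tri plate [0.48900354 0.16965923 0.06661959] 4.196113145926556e-05
tri plate [0.4756337  0.27434581 0.06370508] 0.0003462396459378583
```

```bash
cat >> h.py <<'E'
def look(xy,z,yaw,tz=.22):
    off=.0787-.3222*(tz+.1207-z)
    r.move_to([xy[0]-off*np.cos(yaw),xy[1]-off*np.sin(yaw),tz],down(yaw)); return shot("wrist")
def grey(im): return cv2.cvtColor(im["pixels"],cv2.COLOR_RGB2HSV)[...,1]<110
def nearest(im,bs,xy,z):
    return min(bs,key=lambda t:np.linalg.norm(plane(im,[t[1]],z)[0,:2]-xy))
def lid(im,xy,z0=0.):
    z=hmap(im)[...,2]; m=(z>z0+.043)&(z<z0+.054)&grey(im); m[300:]=0
    b=nearest(im,blobs(m,80),xy,z0+.048)[0]
    return rect(im,b,z0+.048)
def can(im,xy):
    z=hmap(im)[...,2]; m=(z>.05)&(z<.1); m[320:]=0
    b=nearest(im,blobs(m,1500),xy,.0745)[0]
    top=b&(z>.0722)&(z<.078)
    oc=max(cv2.findContours(top.astype(np.uint8),0,1)[0],key=len)[:,0].astype(float)
    c,rad=cv2.minEnclosingCircle((plane(im,oc,.0745)[:,:2]*1000).astype(np.float32))
    g=cv2.cvtColor(im["pixels"],cv2.COLOR_RGB2GRAY); dk=top&(g<.62*np.median(g[top]))
    cl=sorted(blobs(dk,40),key=lambda t:-t[0].sum())[:2]
    P=[rect(im,t[0],.0745) for t in cl]
    ang=[np.degrees(p[2]) for p in P]
    if len(P)==2: d=P[0][0]-P[1][0]; ang.append(np.degrees(np.arctan2(d[1],d[0]))-90)
    return np.array(c)/1000,rad,[round((a+90)%180-90,1) for a in ang]
E
python3 - <<'E'
from h import *
LID=[(.567,-.2785),(.433,-.273),(.4195,-.140)]; CAN=[(.5952,.1797),(.5804,.2858),(.4895,.1698),(.4772,.2743)]
for th,p in zip([53.8,151.2,81.2],LID):
    s=[y for y in range(-180,180,10) if r.inverse_kinematics([*p,.04],down(np.radians(y))) is not None]; print(p,min(s),max(s),len(s))
for p in CAN:
    s=[y for y in range(-180,180,10) if r.inverse_kinematics([*p,.11],down(np.radians(y))) is not None]; print(p,min(s),max(s),len(s), s if len(s)<36 else '')
for y in (0,90,-90,170):
    try:
        im=look(CAN[0],.0745,np.radians(y)); c=can(im,CAN[0]); print("can",y,c[0].round(4),c[1].__round__(1),c[2],r.current_q().round(2))
    except Exception as e: print(y,repr(e))
print(r.current_t())
E
```

```text
(0.567, -0.2785) -180 170 33
(0.433, -0.273) -180 170 33
(0.4195, -0.14) -180 170 32
(0.5952, 0.1797) -180 170 33 [-180, -170, -160, -150, -140, -130, -120, -110, -100, -60, -50, -40, -30, -20, -10, 0, 10, 20, 30, 40, 50, 60, 70, 80, 90, 100, 110, 120, 130, 140, 150, 160, 170]
(0.5804, 0.2858) -180 170 33 [-180, -170, -160, -150, -140, -130, -120, -110, -100, -90, -50, -40, -30, -20, -10, 0, 10, 20, 30, 40, 50, 60, 70, 80, 90, 100, 110, 120, 130, 140, 150, 160, 170]
(0.4895, 0.1698) -180 170 33 [-180, -170, -160, -150, -140, -130, -120, -110, -100, -60, -50, -40, -30, -20, -10, 0, 10, 20, 30, 40, 50, 60, 70, 80, 90, 100, 110, 120, 130, 140, 150, 160, 170]
(0.4772, 0.2743) -180 170 32 [-180, -170, -160, -150, -140, -130, -120, -110, -100, -90, -40, -30, -20, -10, 0, 10, 20, 30, 40, 50, 60, 70, 80, 90, 100, 110, 120, 130, 140, 150, 160, 170]
can 0 [0.5949 0.1795] 45.4 [] [0.22 0.52 1.47 0.   1.15 1.79]
can 90 [0.5952 0.1796] 45.3 [np.float64(14.0)] [0.23 0.52 1.48 0.   1.14 0.23]
-90 PlanningError('the arm cannot take that pose within its joint ranges')
can 170 [0.5951 0.1799] 45.3 [np.float64(14.2), np.float64(14.5), np.float64(14.4)] [ 0.22  0.5   1.51  0.    1.13 -1.17]
7.5917
```

```bash
cat >> h.py <<'E'
H=.040
def F(): return np.round(r.current_contact_force(),1)
def pick(xy,yaw_hint):
    th=yaw_hint
    for i in range(2):
        im=look(xy,.048,th,.22 if i==0 else .18); c,s,a=lid(im,xy)
        print("lid",c.round(4),np.round(s,1),np.degrees(a).round(1))
        assert np.linalg.norm(c-xy)<.06 and abs(s[0]-44)<4 and abs(s[1]-12)<4
        th=min([a+k*np.pi for k in (-1,0,1,2)],key=lambda t:abs(t-yaw_hint));xy=c
        if i==0 and abs(th-yaw_hint)<.05: break
    r.set_gripper(.5)
    r.move_to([*xy,.10],down(th)); r.move_linear([*xy,H],vel=.1)
    r.set_gripper(0,60); print("open",r.current_opening().__round__(3),"ff",r.current_finger_force(),F())
    r.move_linear([*xy,.20],vel=.2); print("held",F(),r.current_opening().__round__(3))
def insert(xy,phi):
    r.move_to([*xy,.20],down(phi)); f0=F(); q=down(phi)
    r.move_linear([*xy,H+.080],q,vel=.15); print("above",F()-f0)
    r.move_linear([*xy,H+.0675],vel=.03); print("rest",F()-f0)
    r.move_linear([*xy,H+.0612],vel=.03); print("pushed",F()-f0,r.current_tool_pos().round(4))
    return f0
def turn(xy,phi,f0):
    t=r.current_t()
    for k in (15,30,45,60,75,88,92): 
        r.move_linear([*xy,H+.0612],down(phi-np.radians(k)),vel=.05); print(k,F()-f0,r.current_torque().round(2)[2],end=' | ')
    print("turn t",r.current_t()-t)
    r.move_linear([*xy,H+.0665],vel=.03); print("up",F()-f0)
    r.set_gripper(.4); r.move_linear([*xy,.20],vel=.15); print("free",F())
E
python3 - <<'E'
from h import *
r.set_gripper(.5)
pick(np.array([.4195,-.140]),np.radians(81))
CAN=(.4772,.2743)
print(r.inverse_kinematics([*CAN,.11],down(np.radians(206))),r.inverse_kinematics([*CAN,.11],down(np.radians(114))))
print(r.current_t())
E
```

```text
lid [ 0.4186 -0.1373] [43.3 11.7] 81.4
open 0.125 ff 59.1351181268692 [0.3 0.7 7.2]
held [-0.5  0.6 -1.1] 0.126
[ 0.43711052  0.54060267  1.76463852  0.          0.83635147 -1.58747142] [ 4.37110515e-01  5.40602666e-01  1.76463852e+00 -4.44089210e-16
  8.36351472e-01  1.82314950e-02]
12.2917
```

```bash
cat > cans.py <<'E'
from h import *
for n,xy in dict(D=(.477,.2743),B=(.5804,.2858),A=(.5952,.1797),C=(.4895,.1698)).items():
    im=look(xy,.0745,np.radians(200),.27)
    cv2.imwrite(f"pics/can{n}.png",im["pixels"][:,:,::-1])
    try: c=can(im,xy); print(n,c[0].round(4),round(c[1],1),c[2])
    except Exception as e: print(n,repr(e))
print(r.current_t())
E
python3 cans.py
```

```text
D [0.4767 0.2743] 45.2 []
B [0.5799 0.2861] 45.3 []
A [0.5948 0.1795] 45.2 []
C [0.4887 0.17  ] 45.1 [np.float64(-15.5)]
15.525
```

View pics/canD.png

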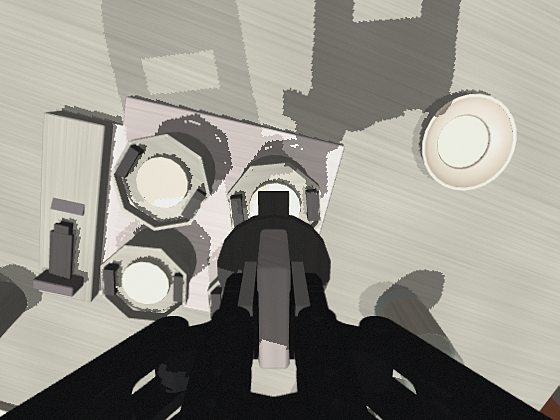

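canD shows the lid held straight in the gripper at (275,250), with its ear at (273,200). The canister centres agree between the views to within 0.5 mm.

Run:
```python
from h import *
xy=(.4770,.2743);phi=np.radians(205.9)
f0=insert(xy,phi);d=(F()-f0)
if 5<d[2]<35 and np.hypot(d[0],d[1])<15: turn(xy,phi,f0)
print(r.current_tool_pos().round(4),r.current_t())
```

```text
above [ 0.5  1.3 -1.1]
rest [0.2 1.5 3.1]
pushed [-0.3  0.2  7.8] [0.4773 0.2745 0.1016]
15 [-1.4  0.9  8.7] -0.12 | 30 [-0.3 -0.5  7.9] -0.03 | 45 [-0.6  0.   8.9] -0.07 | 60 [-0.5  0.4  7.9] 0.0 | 75 [-0.7  0.3  8.5] -0.06 | 88 [0.  0.2 8.2] -0.01 | 92 [-0.9 -0.1  7.9] -0.04 | turn t 2.6666999999999987
up [1.8 1.6 4. ]
free [ 0.1 -0.4  0.5]
[0.4766 0.2741 0.1992] 21.8417
```

```bash
cat >> h.py <<'E'
def verify(xy,phi):
    im=look(xy,.1145,phi-np.pi/2,.27); z=hmap(im)[...,2]; m=(z>.1);m[300:]=0
    b=nearest(im,blobs(m,80),np.array(xy),.1145)[0]; q=rect(im,b,.1145)
    print("locked? c",q[0].round(4),np.round(q[1],1),np.degrees(q[2]-phi).round(1)%180,"top z",np.nanmedian(z[b]).round(4)); return im
E
python3 - <<'E'
from h import *
verify((.4770,.2743),np.radians(205.9))
pick(np.array([.433,-.273]),np.radians(151))
print(r.current_t())
E
```

```text
locked? c [0.4771 0.2753] [46.7 11.9] 88.0 top z 0.1142
lid [ 0.4312 -0.272 ] [43.2 11.2] 151.0
open 0.131 ff 59.23562049865723 [-0.4  0.3  5.8]
held [ 0.6 -0.2 -1.2] 0.131
27.2083
```

```bash
sed -i 's/75,88,92/75,88,93/' h.py
python3 - <<'E'
from h import *
xy=(.5802,.2859);phi=np.radians(201.0)
f0=insert(xy,phi);d=(F()-f0)
if 4<d[2]<35 and np.hypot(d[0],d[1])<15:
    turn(xy,phi,f0); verify(xy,phi); pick(np.array([.567,-.2783]),np.radians(53.8))
print(r.current_tool_pos().round(4),r.current_t())
E
```

```text
above [ 0.  -0.5  0.3]
rest [-0.1 -0.7  3.3]
pushed [-1.  -1.1  8.9] [0.5805 0.286  0.1017]
15 [-1.1 -0.2  8.7] -0.11 | 30 [-0.1  0.3  8.4] -0.04 | 45 [-0.7 -1.5  7.9] -0.15 | 60 [-0.1 -0.3  9.6] -0.03 | 75 [-0.2 -0.3  8.5] -0.1 | 88 [ 0.2 -0.7  7.4] -0.04 | 93 [-0.1 -1.5  9.5] -0.15 | turn t 2.6666000000000025
up [3.1 0.5 5. ]
free [ 0.6  0.5 -0.8]
locked? c [0.5803 0.2876] [46.8 11.9] 87.0 top z 0.1143
lid [ 0.5675 -0.2776] [44.3 11.2] 53.6
open 0.134 ff 59.335883259773254 [-0.6  0.7  6.7]
held [ 0.4  0.1 -1.8] 0.13
[ 0.5669 -0.2773  0.1986] 40.4
```

```bash
sed -i 's/m=(z>.1);m\[300/m=(z>.1118);m[300/' h.py
python3 - <<'E'
from h import *
xy=(.5951,.1797);phi=np.radians(194.4)
f0=insert(xy,phi);d=(F()-f0)
if 4<d[2]<35 and np.hypot(d[0],d[1])<15:
    turn(xy,phi,f0); verify(xy,phi)
    verify((.5802,.2859),np.radians(201.0)); im=verify((.4770,.2743),np.radians(205.9))
    cv2.imwrite("pics/locked.png",im["pixels"][:,:,::-1])
print(r.current_tool_pos().round(4),r.current_t())
E
```

```text
above [ 0.8  0.4 -0.3]
rest [-5.9 -1.9  4.9]
pushed [-6.  -1.7  9.9] [0.5944 0.1796 0.1019]
15 [-5.9 -2.  11.1] -0.22 | 30 [-5.4  2.9  9.5] -0.17 | 45 [-5.3  3.7  9.6] -0.25 | 60 [-0.6  8.2  6.5] 0.1 | 75 [1.5 1.9 3.6] -0.19 | 88 [-2.3  0.5  9.7] -0.0 | 93 [-2.   0.   8.8] 0.03 | turn t 2.6666999999999987
up [ 2.5 -3.4 -0.8]
free [ 1.  -0.1  0.3]
locked? c [0.5954 0.179 ] [43.9 11.9] 87.2 top z 0.1143
locked? c [0.5808 0.2863] [43.7 11.9] 87.2 top z 0.1144
locked? c [0.4776 0.2743] [43.8 11.9] 88.0 top z 0.1143
[0.4733 0.283  0.2702] 49.3417
```

View pics/locked.png

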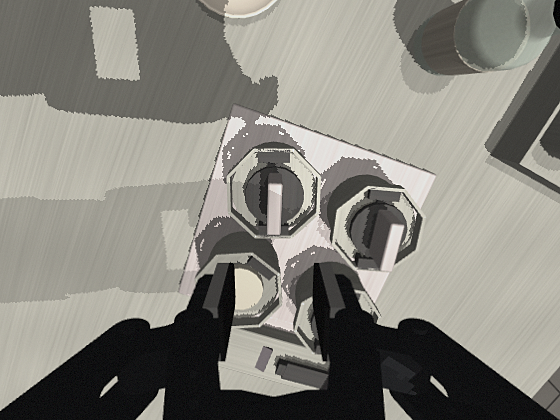

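locked.png shows D's lid at (275,190) and B's at (380,235) seated under the claws. All three turned 92–93° and the handle tops stand at 0.1143, as expected for locked. Next: the rail and logger.

Run:
```python
from h import *
for y in (5,185):
    im=look((.60,.08),.04,np.radians(y),.25); 
    cv2.imwrite(f"pics/rail{y}.png",im["pixels"][:,:,::-1])
    z=hmap(im)[...,2];g=cv2.cvtColor(im["pixels"],cv2.COLOR_RGB2GRAY)
    for nm,lo,hi,pz in (("head",.040,.0465,.043),("stop",.05,.06,.0555),("shelf",.027,.0325,.030),("catch",.0328,.037,.034)):
        m=(z>lo)&(z<hi); m[330:]=0
        for b,c in blobs(m,60):
            q=rect(im,b,pz)
            if np.linalg.norm(q[0]-[.60,.08])<.12: print(y,nm,b.sum(),c.round(0),q[0].round(4),np.round(q[1],1),np.degrees(q[2]).round(2),np.nanmedian(z[b]).round(4))
im=look((.5308,-.387),.05,np.radians(70),.25)
z=hmap(im)[...,2];m=(z>.045)&(z<.056);m[330:]=0
for b,c in blobs(m,1500):q=rect(im,b,.05);print("logger",c.round(0),q[0].round(4),np.round(q[1],1),np.degrees(q[2]).round(2),np.nanmedian(z[b]).round(4))
cv2.imwrite("pics/logger.png",im["pixels"][:,:,::-1])
print(r.current_t())
```

```text
5 head 68 [190. 174.] [0.6279 0.1595] [32.2  4.2] 59.16 0.0429
5 head 1479 [275. 201.] [0.607  0.0797] [59.8 23.9] 7.14 0.0431
5 stop 707 [274. 165.] [0.6457 0.0846] [43.2 12.7] 97.15 0.0558
5 stop 76 [148. 180.] [0.6223 0.1957] [19.5 10.6] 123.79 0.0597
5 stop 67 [192. 237.] [0.5712 0.155 ] [22.   9.2] 139.89 0.0596
5 stop 69 [186. 278.] [0.5286 0.1594] [21.6  4.2] 74.45 0.0531
5 shelf 9202 [276. 231.] [0.5716 0.0753] [204.   61.7] 7.14 0.0301
5 shelf 91 [190. 171.] [0.6275 0.1645] [49.5  9.3] 64.61 0.0295
5 catch 147 [276. 242.] [0.5641 0.0742] [33.1  7.1] 100.13 0.0336
5 catch 77 [186. 269.] [0.5256 0.1654] [38.4  6.4] 82.73 0.035
185 head 119 [357. 184.] [0.5685 0.1573] [55.5 11.5] 130.0 0.0431
185 head 1585 [272. 220.] [0.609  0.0809] [65.4 43.2] 6.41 0.0431
185 stop 498 [377. 128.] [0.5148 0.1623] [58.1 25.1] 76.65 0.0596
185 stop 78 [398. 184.] [0.5629 0.1879] [18.1  9.2] 95.11 0.0595
185 stop 77 [384. 189.] [0.568  0.1776] [14.4 11.7] 80.04 0.0596
185 stop 612 [274. 258.] [0.6437 0.0842] [43.1 14.1] 97.15 0.0558
185 shelf 11079 [270. 150.] [0.5704 0.0754] [204.4  62. ] 7.17 0.0301
185 shelf 102 [352. 183.] [0.571  0.1562] [59.7 13.8] 134.61 0.0296
185 catch 169 [271. 170.] [0.5618 0.0741] [33.   8.7] 96.82 0.0335
logger [317. 199.] [ 0.572  -0.3905] [69.5 40.1] 160.22 0.0501
55.1417
```

View pics/rail5.png

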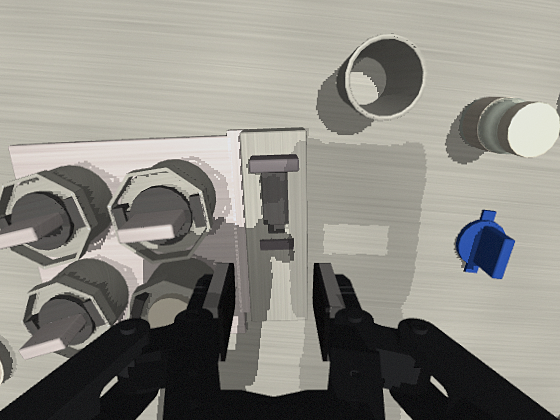

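View pics/logger.png

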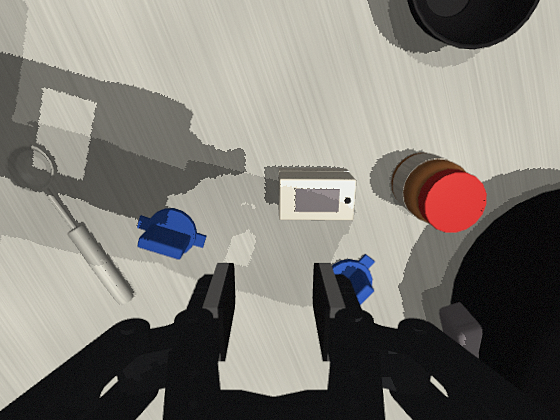

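The logger has been knocked: it now lies at (0.572, -0.3905), at (317,199) in logger.png, still clear of the jar. rail5 shows the rail straight up to the stop at (274,165), catch at (276,242).

```bash
cat >> h.py <<'E'
U=np.array([np.cos(np.radians(7.15)),np.sin(np.radians(7.15))]); HOME=np.array([.602,.0793]); HL=.045
def logger(im,z0=0.):
    z=hmap(im)[...,2];m=(z>z0+.045)&(z<z0+.056);m[330:]=0
    b=max(blobs(m,1000),key=lambda t:t[0].sum())[0]; return rect(im,b,z0+.05)
E
python3 - <<'E'
from h import *
r.set_gripper(.65)
im=look((.572,-.3905),.05,np.radians(160.2),.22); c,s,a=logger(im); print(c.round(4),np.round(s,1),np.degrees(a))
assert abs(s[0]-70)<4 and abs(s[1]-40)<4
th=a%np.pi
r.move_to([*c,.12],down(th)); r.move_linear([*c,HL],vel=.1); r.set_gripper(0,60)
print(r.current_opening().__round__(3),F())
r.move_linear([*c,.20],vel=.15); print("held",F())
S=HOME-.0965*U; q=down(np.radians(187.15))
r.move_to([*S,.20],q); f0=F()
r.move_linear([*S,.04+HL],vel=.15)
r.move_linear([*S,.0308+HL],vel=.03); print("down",F()-f0,r.current_tool_pos().round(4))
im=shot("side","start"); print(r.current_t())
cv2.imwrite("pics/start.png",cv2.resize(im["pixels"][190:350,190:350,::-1],None,fx=3.5,fy=3.5))
E
```

```text
[ 0.5707 -0.3906] [69.5 39.7] 159.8661651611328
0.455 [-0.8 -1.1  5.3]
held [-0.2 -0.4 -2.8]
down [-1.2  0.8  4.7] [0.5065 0.0673 0.076 ]
62.9083
```

View pics/start.png

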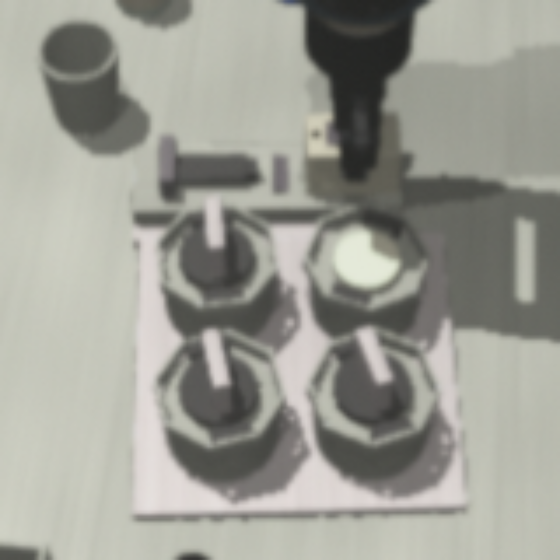

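The logger (350,145 in the crop) stands on the shelf in line with the rail, just short of the catch. Next: slide it in steps while watching the force.

Run:
```python
from h import *
S=HOME-.0965*U; f0=np.array([0,0,-2.3])
for d in [.01,.02,.03,.04,.05,.06,.07,.08,.088,.092,.094,.096,.0975,.099,.1005]:
    r.move_linear([*(S+d*U),.0306+HL],vel=.04); f=F()-f0; ax=-f[:2]@U; lat=f[:2]@[-U[1],U[0]]
    print(d,"axial",ax.round(1),"lat",lat.round(1),"z",f[2].round(1),end=' | ')
    if ax>14 or abs(lat)>20 or (d>.094 and ax>9): print("stop");break
print(r.current_tool_pos().round(4),r.current_t())
```

```text
0.01 axial 4.1 lat 0.1 z 11.4 | 0.02 axial 7.1 lat -0.0 z 14.1 | 0.03 axial 3.6 lat -0.7 z 9.9 | 0.04 axial 2.8 lat -0.7 z 10.0 | 0.05 axial 1.6 lat 0.5 z 8.7 | 0.06 axial 2.2 lat 0.2 z 9.0 | 0.07 axial 1.5 lat 0.3 z 9.3 | 0.08 axial 2.8 lat 0.8 z 8.7 | 0.088 axial 3.4 lat -0.1 z 10.0 | 0.092 axial 4.9 lat 0.1 z 11.1 | 0.094 axial 7.1 lat -0.2 z 13.0 | 0.096 axial 4.5 lat -0.3 z 10.8 | 0.0975 axial 6.4 lat -0.6 z 11.9 | 0.099 axial 8.9 lat 0.0 z 15.0 | 0.1005 axial 17.8 lat -1.4 z 22.0 | stop
[0.6038 0.0796 0.0761] 67.9583
```

Run:
```python
from h import *
S=HOME-.0965*U
r.move_linear([*(S+.0985*U),.0306+HL],vel=.02); print(F())
r.set_gripper(.65); r.move_linear([*(S+.0985*U),.22],vel=.15)
im=look(HOME-.03*U,.04,np.radians(187.15),.22)
c,s,a=logger(im,.03); d=c-HOME; print(c.round(4),np.round(s,1),np.degrees(a).round(1),"along",(d@U).round(4),"lat",(d@[-U[1],U[0]]).round(4))
z=hmap(im)[...,2]; m=(z>.0325)&(z<.038);m[330:]=0
for b,cc in blobs(m,40):
    q=rect(im,b,.034)
    if np.linalg.norm(q[0]-HOME)<.08: print("catch",b.sum(),cc.round(0),q[0].round(4),np.round(q[1],1),np.nanpercentile(z[b],[50,95]).round(4),((q[0]-HOME)@U).round(4))
cv2.imwrite("pics/home.png",cv2.resize(im["pixels"][60:340,140:420,::-1],None,fx=2,fy=2)); print(r.current_t(),F())
```

```text
[-6.9 -0.7 10.1]
[0.6031 0.0797] [71.5 39.8] 7.1 along 0.0011 lat 0.0003
catch 213 [273. 198.] [0.5619 0.0742] [33.3  7.3] [0.0334 0.0348] -0.0404
catch 42 [259. 207.] [0.5727 0.0618] [11.5  3.7] [0.0351 0.0362] -0.0312
catch 41 [288. 207.] [0.5692 0.0897] [11.4  3.7] [0.035  0.0368] -0.0312
70.0 [ 0.5 -0.1  1. ]
```

View pics/home.png

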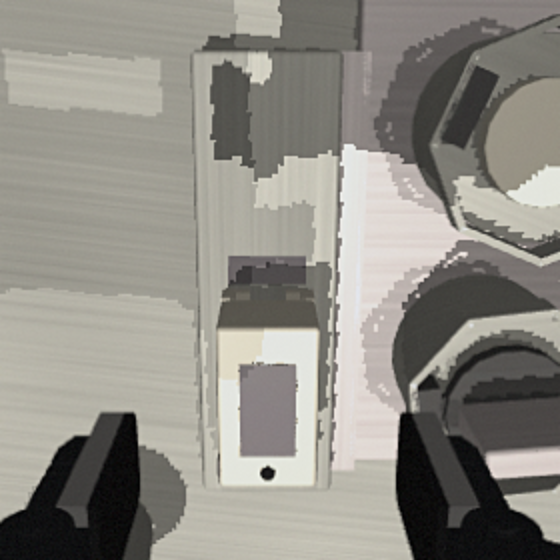

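home.png shows the logger on the rail, touching distance from the stop, with the catch (265,270) visible behind it. The catch is at the same height as before the slide, so it is up.

Run:
```python
from h import *
for xy,p in (((.4770,.2743),205.9),((.5802,.2859),201.0),((.5951,.1797),194.4)): verify(xy,np.radians(p))
print(r.hand_in(),r.current_t())
```

```text
locked? c [0.4777 0.2741] [43.7 11.9] 87.9 top z 0.1143
locked? c [0.5807 0.2864] [43.7 11.9] 87.0 top z 0.1142
locked? c [0.5954 0.179 ] [43.8 11.9] 87.2 top z 0.1142
the job is handed in; nothing more can be done
the job is handed in; nothing more can be done
```

The job is handed in: all three lids present are locked on their own canisters (turned 92–93°), and the logger is home on the rail with the catch up behind it, about 72 s into the 208 s allowed.

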